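# Empty the used-capsule tray through the sprung flap of the return box

## Task

Empty the tray of used coffee capsules into the capsule return box: push the box's spring flap open with the open end of the tray, gently, keep the flap held open on the tray's rim (never with the gripper) and tip until all four capsules have slid inside. Then draw the tray out so that the flap shuts, put the empty tray back flat on the middle of the rubber bar mat and let go, without pushing the cups or the jug about.

Things in the scene. Friction and masses are not known exactly. Their poses are not given: they have to be found in the camera images.
- tray: Grey plastic trough, loose, 0.14 kg: 180 long (x), 64 wide (y), 52 high, walls and floor 4, open on top and at its +x end (pouring end), full-height side walls; the back wall has a pull lip standing out 11. Origin: centre of the underside, z up. Stands on the mat. Grip across the width 50 to 60 behind the origin: then the gripper clears the box with 75 of the tray in the mouth.
- tray_lip (a point): Middle of the tray's pouring edge, underside: tray frame (90, 0, 5) mm, axes as the tray's; the tray's floor is flat but rises 5 over its last 35. The capsules begin to slide at a slope of 20 to 29 degrees (8 more on the rise) and all run out at 45 or more.
- return_box: Grey sheet-metal box, hollow, fixed on the counter: 180 deep (x), 130 wide (y), 225 high, walls 4. Origin: centre of the underside; x points from the front into the box. Its front wall (x = -90) ends at z = 125; a face slopes back from there at 45 degrees to z = 225 at x = 10, then a flat top. In the face: a mouth 92 wide, 20 to 112 mm up the slope, shut by the flap.
- box_sill (a point): Middle of the lower edge (sill) of the mouth, on the outer face: box frame (-76, 0, 139) mm, axes as the box's.
- flap (a joint): Opening angle of the steel flap, rad: 0 shut, stop at 1.35. It is hinged along y at the mouth's upper edge (box frame x = -4, z = 201), 95 long, swings inwards and down (straight down at 0.79); its spring shuts it with 0.1 N m plus 0.12 per rad.
- flap_edge (a point): Middle of the flap's free edge. With 40 mm of tray past the sill this edge still bars the capsules' way and they cannot push it; with 65 to 75 past the sill, the tray 45 to 50 degrees down and lying near the sill, its rims hold the flap about 1 rad open and the capsules pass under it.
- bar_mat: Black rubber bar mat, fixed, 250 long (x), 130 wide (y), 4 thick. Origin: centre of its underside.
- capsule_1: Used coffee capsule, bare aluminium, 0.015 kg: round, flange 36 diameter at the bottom, tapering to 17 at the top, 28 high. Origin: centre of the flange's underside. The four stand in the tray, in a staggered row, at the start.
- capsule_2: Used coffee capsule, bare aluminium, 0.015 kg: round, flange 36 diameter at the bottom, tapering to 17 at the top, 28 high. Origin: centre of the flange's underside. The four stand in the tray, in a staggered row, at the start.
- capsule_3: Used coffee capsule, bare aluminium, 0.015 kg: round, flange 36 diameter at the bottom, tapering to 17 at the top, 28 high. Origin: centre of the flange's underside. The four stand in the tray, in a staggered row, at the start.
- capsule_4: Used coffee capsule, bare aluminium, 0.015 kg: round, flange 36 diameter at the bottom, tapering to 17 at the top, 28 high. Origin: centre of the flange's underside. The four stand in the tray, in a staggered row, at the start.
- sealed_cup: Bystander: frosted cup with green lid, 97 across, 126 high, origin at the underside. Leave it standing.
- cup_pair: Bystander: two nested frosted cups, 97 across, 172 high, origin at the underside. Leave them standing.
- milk_jug: Bystander: measuring jug, 120 by 169, 135 high, origin at the underside. Leave it standing.
Things that resemble listed ones, but are neither listed nor needed, are in the scene too. Leave any green or yellow look-alike of the capsule_4 alone.

How it is judged:
By the outcome, as a careful person would: the job done as asked, in the order asked, and still so for the second after the job is handed in, with the robot touching nothing.
It also fails if it takes over 54 s, if anything falls off the work surface, if the arm or the gripper's body presses on something with over 40 N, if the wrist force passes 120 N, or if a joint passes its speed limit or range.

## Robot

A 6-joint arm with a two-finger parallel gripper is mounted at the origin on the work surface; the furniture and walls round the work are solid. World frame = base frame: x ahead of the robot, y to its left, z up, the work surface at z = 0. Lengths are in m, angles in rad, forces in N, time in s.
With the tool pointing down it reaches from about 0.325 to 0.775 m from the base axis. Payload 5.5 kg.
Tool frame: the origin (TCP) lies where the fingers leave the gripper's body, on its centre line; the fingertips stand 73 mm ahead of it and the grasp point (between the pads) lies 54 mm ahead of it; z points along the fingers, y is the line along which they close (so a half turn about z gives the same grasp; the last joint's range is limited). The gripper opens to 85 mm and grips with 20 to 120 N. Pads are 22 mm wide; open, the fingers measure 114 mm over their backs; the gripper's body (76 mm by 85 mm) begins 54 mm behind the grasp point. The pads swing forward as they close: fully open they stand 13 mm farther back than shut.
Start: joints at [1.112, 0.091, 1.231, -0, 1.82, -0.057], TCP at [0.235, 0.552, 0.304] pointing down, gripper open.
Joint ranges: [-2.87, 2.87], [-0.86, 2.18], [0.17, 2.46], [-1.51, 4.65], [0.06, 2.69], [-2.65, 2.65]. Speed limits (rad/s): [2.57, 2.57, 3.01, 3.14, 3.14, 3.14].

## Interface

Orientations are given as [roll, pitch, yaw] about the fixed x, y, z axes, in that order (R = Rz(yaw) Ry(pitch) Rx(roll)).
In Python, from plant import manip gives the robot as it stands. The module is installed in compiled form; this text tells all that it offers.
- The arm moves only by the tool drive_tool, never from a script. Its argument "plan" is a list of rows, each a list of 7 numbers: the gripper's target within -1 to 1 (fully open at 1, half-way at 0, shut at -1), then the shift along the tool's x, y, z each as a share of 0.02 m, from -1 to 1, then the turn, a rotation vector about the tool's x, y, z each as a share of 180 degrees, from -1 to 1. In form: [[jaw, x, y, z, wx, wy, wz], ...]. A call has 1 to 5 rows; each row shifts and turns the commanded pose from where the row before left it, along the tool's axes as they then stand; what a row does not reach is not made up. A row lasts 1/12 s, in which the tool goes at most 41.7 mm and 7.16 degrees, less where a joint would pass 70% of its speed; a pose out of reach is approached as far as the arm can. A call with a number of a shift or a turn outside -1 to 1 is refused whole. A call with a gripper value outside its range is refused whole. The fingers move at their own pace and stop on an object; "grip_force" is the grip in N (left out, the last holds). Time passes only in rows, so rows that do not move let the fingers close. It gives the time, the measured TCP pose, the force, the opening and the grip force at its end, in the units of the state.
- manip.get_state(): the state, without advancing time (a new reading comes with each control period).
- manip.snapshot(name): name is "side" or "top" or "wrist"; returns a dict with "image" (480x640x3 uint8, blue, green, red), "camera_matrix" (3x3 intrinsics, pixels), "dist" ([k1, k2, p1, p2, k3] as OpenCV has them; the pictures are not rectified), "R" (3x3) and "t" (3): a world point X has camera coordinates R X + t; the wrist camera has in their place "T_tool_cam" (4x4, takes a point from camera to tool coordinates, whose origin is the TCP and whose axes are the flange's). Camera axes: x right, y down, z forward; pixel columns grow to the right and rows downward; lengths in m; the calibration is good to about 2 mm. A picture is of the moment at which its call begins: read the wrist's pose just before it. There is no depth.
- manip.hand_in(): hands the job in; it is judged then, once.
The state is a dict: "time": time; "joint_positions": joint angles; "qd": joint speeds; "joint_efforts": joint torques, N m; "position": TCP position; "orientation": TCP orientation; "ft_force": force on the tool from outside, world axes, zero at the start; "moment": the same for the moment, N m; "grip_width": finger opening in m; "finger_force": force on a finger pad.
Only numpy, scipy, OpenCV 4.12 (cv2) and the standard library are available. Lean on these libraries where they do the work, as an engineer would, in place of code of your own. Each camera call takes 0.05 s, during which the arm holds its last target. There are 200 camera calls.

## Working session

There is one attempt and no reset: what is moved stays moved. The work goes in short steps, Python scripts to look and compute and a tool call to move; the robot and the scene stay as the last step left them, time stands still between calls to the robot, and variables do not carry over. Pictures are saved under pics/ and viewed, at most 10 in all, crops included, and the job is handed in when it is done.

Besides the shell and the picture viewer there is one more tool, called as a command line: name --pt "numbers of a row" for each row, then --argument value for the rest. drive_tool: Moves the arm, as the interface text tells. Shift numbers are shares of 0.02 m and turn numbers shares of 180 degrees, none past 1 either way. Its arguments: {"type":"object","properties":{"plan":{"type":"array","items":{"type":"array","items":{"type":"number"}}},"grip_force":{"type":"number"}},"required":["plan"]}

```bash
mkdir -p pics
python3 - <<'E'
from plant import manip
import cv2,pickle
d={}
s=manip.get_state();print({k:s[k] for k in('time','position','orientation','ft_force','grip_width')})
for n in("top","side"):
    d[n]=manip.snapshot(n);cv2.imwrite(f"pics/{n}0.png",d[n]["image"])
    print(n,{k:d[n][k] for k in d[n] if k!="image"})
pickle.dump(d,open("s0.pkl","wb"))
E
```

```text
{'time': 0.0, 'position': array([0.2345959 , 0.55208252, 0.30270784]), 'orientation': array([-3.13959487e+00, -8.23179013e-05,  2.73979128e+00]), 'ft_force': array([-0.06832671, -0.6033808 , -0.36534296]), 'grip_width': 0.08507658743978051}
top {'camera_matrix': array([[567.35088014,   0.        , 312.67575741],
       [  0.        , 567.35088014, 241.74862803],
       [  0.        ,   0.        ,   1.        ]]), 'dist': array([-0.07898753,  0.        ,  0.        ,  0.        ,  0.        ]), 'R': array([[-0.0277093 , -0.99957722,  0.00880766],
       [-0.9986141 ,  0.02728606, -0.04500381],
       [ 0.04474446, -0.01004247, -0.99894799]]), 't': array([-0.12215559,  0.52855986,  1.16246474])}
side {'camera_matrix': array([[505.53671956,   0.        , 321.24655144],
       [  0.        , 505.53671956, 236.92686   ],
       [  0.        ,   0.        ,   1.        ]]), 'dist': array([-0.05882413,  0.        ,  0.        ,  0.        ,  0.        ]), 'R': array([[-0.99139447, -0.13054833,  0.00970251],
       [-0.06480079,  0.42499997, -0.90287091],
       [ 0.11374472, -0.89572996, -0.42980225]]), 't': array([0.52298679, 0.2348787 , 0.84925382])}
```

View pics/top0.png

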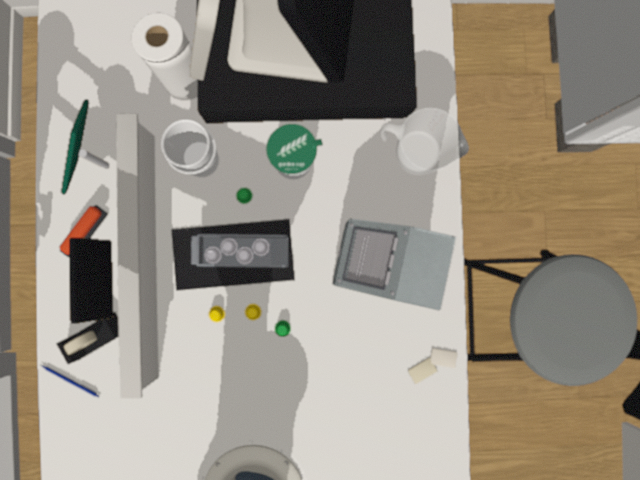

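View pics/side0.png

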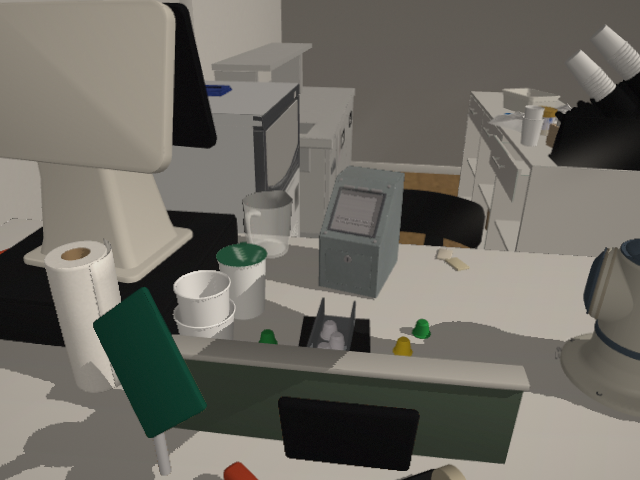

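The top view shows the mat with corners at about (172,230) and (294,280). The tray is on it, from u=192 to 289, with its open end to the right. The box is at (335–455, 220–308) with its face to the left. The side view shows the same layout, with a low partition behind the tray. I'll extract the contours next.

```bash
cat > h.py <<'E'
import numpy as np,cv2
def ray(s,px):
    p=cv2.undistortPoints(np.array(px,float).reshape(-1,1,2),s["camera_matrix"],s["dist"]).reshape(-1,2)
    d=np.c_[p,np.ones(len(p))]@s["R"]; c=-s["R"].T@s["t"]; return c,d
def plane(s,px,z):
    c,d=ray(s,px); return c+d*((np.asarray(z)-c[2])/d[:,2])[:,None]
def proj(s,X):
    return cv2.projectPoints(np.array(X,float).reshape(-1,3),cv2.Rodrigues(s["R"])[0],s["t"],s["camera_matrix"],s["dist"])[0].reshape(-1,2)
E
python3 - <<'E'
import pickle,cv2,numpy as np
from h import *
np.set_printoptions(precision=4,suppress=True)
d=pickle.load(open("s0.pkl","rb"));s=d["top"];im=s["image"]
g=im.max(2)
roi=np.zeros_like(g);roi[212:296,165:300]=1
m=((g<50)&(roi>0)).astype(np.uint8);m=cv2.morphologyEx(m,cv2.MORPH_CLOSE,np.ones((3,3)))
c=max(cv2.findContours(m,0,2)[0],key=cv2.contourArea);h=cv2.convexHull(c)
r=cv2.minAreaRect(h);b=cv2.boxPoints(r);print("mat px",b);P=plane(s,b,np.full(4,.004));print(P,P.mean(0),[np.linalg.norm(P[i]-P[(i+1)%4]) for i in range(4)])
# tray: non-dark within mat
mm=np.zeros_like(g);cv2.fillPoly(mm,[cv2.convexHull(c)],1);mm=cv2.erode(mm,np.ones((5,5)))
t=((g>=50)&(mm>0)).astype(np.uint8);t=cv2.morphologyEx(t,cv2.MORPH_CLOSE,np.ones((5,5)))
c=max(cv2.findContours(t,0,2)[0],key=cv2.contourArea)
b=cv2.boxPoints(cv2.minAreaRect(c));print("tray px",b);P=plane(s,b,np.full(4,.056));print(P,P.mean(0),[np.linalg.norm(P[i]-P[(i+1)%4]) for i in range(4)])
z=cv2.resize(im[208:318,160:460],None,fx=2.66,fy=2.66,interpolation=cv2.INTER_CUBIC)
z2=cv2.resize(d["side"]["image"][160:370,290:420],None,fx=2.66,fy=2.66,interpolation=cv2.INTER_CUBIC)
z=np.vstack([z,np.zeros((300,z.shape[1],3),np.uint8)]);z3=cv2.resize(d["side"]["image"][160:300,310:415],None,fx=2.1,fy=2.1,interpolation=cv2.INTER_CUBIC)
z[z.shape[0]-295:z.shape[0]-1,:z3.shape[1]]=z3[:294]
z4=cv2.resize(d["side"]["image"][290:360,290:380],None,fx=4,fy=4,interpolation=cv2.INTER_CUBIC);z[z.shape[0]-295:z.shape[0]-15,300:660]=z4
cv2.imwrite("pics/crop1.png",z)
E
```

```text
mat px [[171.9579 229.8567]
 [287.879  219.6283]
 [293.0961 278.7562]
 [177.1751 288.9846]]
[[ 0.5583  0.1571  0.004 ]
 [ 0.573  -0.0862  0.004 ]
 [ 0.4495 -0.0939  0.004 ]
 [ 0.4346  0.1483  0.004 ]] [0.5039 0.0313 0.004 ] [np.float64(0.2437405458601492), np.float64(0.12380267874430893), np.float64(0.24265616965522352), np.float64(0.12406390804191865)]
tray px [[189.3339 270.3067]
 [190.098  232.102 ]
 [288.6585 234.0732]
 [287.8944 272.2779]]
[[ 0.4728  0.1112  0.056 ]
 [ 0.549   0.1082  0.056 ]
 [ 0.5397 -0.0887  0.056 ]
 [ 0.4636 -0.0853  0.056 ]] [0.5063 0.0114 0.056 ] [np.float64(0.07629983818966284), np.float64(0.1971936397049137), np.float64(0.07612875771879016), np.float64(0.19663789734770618)]
```

View pics/crop1.png

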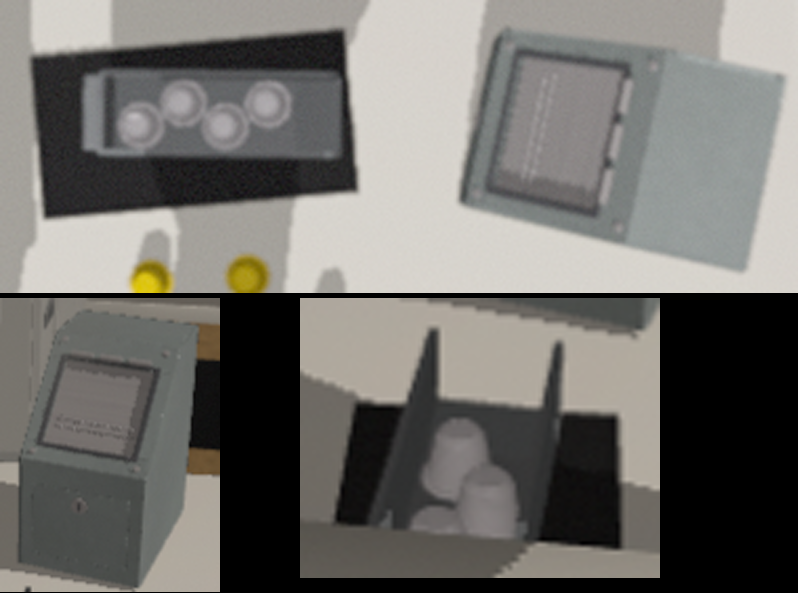

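The crop shows tray rim corners at about (101,70), (101,156), (340,69) and (343,157). The box's flat top has corners at (668,52), (784,73), (744,270) and (625,243). The capsules stand behind the tray's middle, and the flap is shut.

Run:
```python
import pickle,cv2,numpy as np
from h import *
np.set_printoptions(precision=4,suppress=True)
d=pickle.load(open("s0.pkl","rb"));s=d["top"];im=s["image"]
f=lambda L:np.array(L,float)/2.66+[160-.31,208-.31]
def rep(n,L,z):
    P=plane(s,f(L),np.full(len(L),z));e=[np.linalg.norm(P[i]-P[(i+1)%4]) for i in range(4)]
    a=P[1]-P[0]+P[2]-P[3];print(n,P[:,:2].tolist(),P.mean(0),np.array(e),"yaw",np.degrees(np.arctan2(a[1],a[0])));return P
rep("mat",[(33,57),(344,29),(357,190),(45,216)],.004)
rep("tray",[(101,70),(340,69),(343,157),(101,156)],.056)
P=rep("boxtop",[(668,52),(784,73),(744,270),(625,243)],.225)
print("cam",-s["R"].T@s["t"])
# box pose: use all of contour pts fit
from scipy.optimize import least_squares
loc=np.array([[.01,.065,.225],[.09,.065,.225],[.09,-.065,.225],[.01,-.065,.225],[-.09,.065,.125],[-.09,-.065,.125]])
px=f([(668,52),(784,73),(744,270),(625,243)])
T=lambda q,L:np.c_[q[0]+np.cos(q[2])*L[:,0]-np.sin(q[2])*L[:,1],q[1]+np.sin(q[2])*L[:,0]+np.cos(q[2])*L[:,1],L[:,2]]
# box x axis points right in image = -y world
q=least_squares(lambda q:(proj(s,T(q,loc[:4]))-px).ravel(),[.5,-.3,-1.6]).x
print("box",q[:2],np.degrees(q[2]))
u=d["side"]
cr=lambda X:((proj(s,X)-[160-.31,208-.31])*2.66)
print("crop pred top",cr(T(q,loc)))
print("front bottom crop", cr(T(q,np.array([[-.09,.065,0],[-.09,-.065,0]]))))
print("side pred crop", (proj(u,T(q,np.r_[loc,[[-.09,.065,0],[-.09,-.065,0]]]))-[310-.26,160-.26])*2.1)
np.save("box.npy",q)
```

```text
mat [[0.5598752909125448, 0.15675111488039495], [0.575140398449115, -0.08865469293459641], [0.44867037949732663, -0.09554323441766628], [0.43480081071457677, 0.14949580540920343]] [0.5046 0.0305 0.004 ] [0.2459 0.1267 0.2454 0.1253] yaw -86.60036280918952
tray [[0.5448070365658713, 0.09310670894311533], [0.5406249864372403, -0.08647661494744535], [0.474647517590907, -0.08701745277015985], [0.4802667751123237, 0.09433688013378018]] [0.5101 0.0035 0.056 ] [0.1796 0.066  0.1814 0.0646] yaw -91.5554918628783
boxtop [[0.5356562679197452, -0.30242817341307304], [0.5201731427701084, -0.3769992655337631], [0.39495514917780683, -0.3465164717389945], [0.41454047812367406, -0.27067908515439404]] [ 0.4663 -0.3242  0.225 ] [0.0762 0.1289 0.0783 0.1252] yaw -103.12431919521364
cam [ 0.4724 -0.1249  1.1861]
box [ 0.4784 -0.2756] -103.89801318735333
crop pred top [[665.5296  46.7778]
 [786.5029  73.458 ]
 [745.4215 272.0164]
 [623.6045 245.6932]
 [502.056   26.9636]
 [463.1012 207.3302]]
front bottom crop [[490.6877  40.7688]
 [455.7778 202.1916]]
side pred crop [[ 53.5797  33.7433]
 [ 78.736   12.0502]
 [196.3764  26.9952]
 [177.9283  50.4867]
 [ 16.6176 160.953 ]
 [144.71   183.6607]
 [ 15.8178 270.2691]
 [137.2485 296.0794]]
```

```bash
cat >> h.py <<'E'
from scipy.spatial.transform import Rotation as Ro
from scipy.linalg import expm,logm
np.set_printoptions(precision=4,suppress=True)
def M(p,rpy):
    T=np.eye(4);T[:3,:3]=Ro.from_euler("xyz",rpy).as_matrix();T[:3,3]=p;return T
def cur():
    from plant import manip
    s=manip.get_state();return s,M(s["position"],s["orientation"])
def rows(A,B,n):
    """equal rows (shares) taking pose A to B in n rows"""
    X=np.real(logm(np.linalg.inv(A)@B))/n;E=expm(X);w=Ro.from_matrix(E[:3,:3]).as_rotvec()
    return np.r_[E[:3,3]/.02,w/np.pi]
def mk(o,yaw,pitch):  # tray-like pose: x axis heading yaw(deg), nose down pitch(deg)
    return M(o,[0,np.radians(pitch),np.radians(yaw)])
# tool in tray frame: tool x=-tray x, tool y=tray y, tool z=-tray z
def tool_in_tray(x=-.055,y=0,z=.084):
    T=np.diag([-1.,1,-1,1]);T[:3,3]=[x,y,z];return T
E
python3 - <<'E'
import pickle
from h import *
from scipy.optimize import least_squares
d=pickle.load(open("s0.pkl","rb"));a=d["top"];b=d["side"]
L=np.array([[.01,.065,.225],[.09,.065,.225],[.09,-.065,.225],[.01,-.065,.225],[-.09,.065,.125],[-.09,-.065,.125],[-.09,-.065,0]])
pt=np.array([(668,52),(784,73),(744,270),(625,243)])/2.66+[160-.31,208-.31]
ps=np.array([(22,157),(145,180),(137,289)])/2.1+[310-.26,160-.26]
W=lambda q:(mk([q[0],q[1],0],q[2],0)@np.c_[L,np.ones(7)].T).T[:,:3]
r=least_squares(lambda q:np.r_[proj(a,W(q)[:4])-pt,proj(b,W(q)[4:])-ps].ravel(),[.478,-.276,-103.5],x_scale=[.01,.01,1])
print(r.x,r.fun.reshape(-1,2))
np.save("box.npy",r.x)
s,T=cur()
G=mk([.5101,.0035,.124],-91.5,0)@tool_in_tray()
print(s["time"],G, "cur",T[:3,3]);print([rows(T,G,n) for n in(30,)])
E
```

```text
[   0.4779   -0.2768 -103.7311] [[-0.3563 -1.7506]
 [ 1.536   0.2512]
 [ 1.3499  0.8804]
 [ 0.269   1.2717]
 [-2.1808  1.7187]
 [ 0.2661  1.4856]
 [ 0.5056  3.0737]]
0.1 [[ 0.0262  0.9997  0.      0.5115]
 [ 0.9997 -0.0262  0.      0.0585]
 [ 0.      0.     -1.      0.208 ]
 [ 0.      0.      0.      1.    ]] cur [0.2346 0.5521 0.3029]
[array([-0.9986, -0.08  ,  0.1583, -0.    ,  0.    ,  0.0127])]
```

drive_tool --pt "1 0 0 0 0 0 0.038" --pt "1 0 0 0 0 0 0.038" --pt "1 0 0 0 0 0 0.038" --pt "1 0 0 0 0 0 0.038" --pt "1 0 0 0 0 0 0.038"

```text
time: 0.52
position: [0.2346, 0.5521, 0.3032]
orientation: [-3.141, 0.001, 2.137]
ft_force: [0.7, 0.4, 0.1]
grip_width: 0.0851
finger_force: 0.0
```

drive_tool --pt "1 0 0 0 0 0 0.038" --pt "1 0 0 0 0 0 0.038" --pt "1 0 0 0 0 0 0.038" --pt "1 0 0 0 0 0 0.038" --pt "1 0 0 0 0 0 0.038"

```text
time: 0.93
position: [0.2346, 0.5521, 0.3032]
orientation: [-3.141, 0.001, 1.54]
ft_force: [0.3, 0.3, -0.2]
grip_width: 0.0854
finger_force: 0.0
```

drive_tool --pt "1 -0.94 0.56 0 0 0 0" --pt "1 -0.94 0.56 0 0 0 0" --pt "1 -0.94 0.56 0 0 0 0" --pt "1 -0.94 0.56 0 0 0 0" --pt "1 -0.94 0.56 0 0 0 0"

```text
time: 1.35
position: [0.2886, 0.4559, 0.3032]
orientation: [-3.141, 0.001, 1.546]
ft_force: [0.9, 0.2, -0.1]
grip_width: 0.0853
finger_force: 0.0
```

drive_tool --pt "1 -0.94 0.56 0 0 0 0" --pt "1 -0.94 0.56 0 0 0 0" --pt "1 -0.94 0.56 0 0 0 0" --pt "1 -0.94 0.56 0 0 0 0" --pt "1 -0.94 0.56 0 0 0 0"

```text
time: 1.77
position: [0.3422, 0.3605, 0.3034]
orientation: [-3.141, 0.001, 1.546]
ft_force: [-0.3, 1.1, -0.3]
grip_width: 0.0854
finger_force: 0.0
```

drive_tool --pt "1 -0.94 0.56 0 0 0 0" --pt "1 -0.94 0.56 0 0 0 0" --pt "1 -0.94 0.56 0 0 0 0" --pt "1 -0.94 0.56 0 0 0 0" --pt "1 -0.94 0.56 0 0 0 0"

```text
time: 2.18
position: [0.3959, 0.2651, 0.3034]
orientation: [-3.141, 0.0, 1.546]
ft_force: [-0.1, -0.7, -0.3]
grip_width: 0.0854
finger_force: 0.0
```

drive_tool --pt "1 -0.94 0.56 0 0 0 0" --pt "1 -0.94 0.56 0 0 0 0" --pt "1 -0.94 0.56 0 0 0 0" --pt "1 -0.94 0.56 0 0 0 0" --pt "1 -0.94 0.56 0 0 0 0"

```text
time: 2.6
position: [0.4495, 0.1698, 0.3034]
orientation: [-3.141, 0.0, 1.546]
ft_force: [-0.7, -0.3, -0.6]
grip_width: 0.0857
finger_force: 0.0
```

drive_tool --pt "1 -0.94 0.56 0 0 0 0" --pt "1 -0.94 0.56 0 0 0 0" --pt "1 -0.94 0.56 0 0 0 0" --pt "1 -0.94 0.56 0 0 0 0" --pt "1 -0.94 0.56 0 0 0 0"

```text
time: 3.02
position: [0.5032, 0.0744, 0.3034]
orientation: [-3.141, 0.0, 1.546]
ft_force: [1.1, -0.2, 0.1]
grip_width: 0.0849
finger_force: 0.0
```

drive_tool --pt "1 -0.8 0.5 0.8 0 0 0" --pt "1 0 0 1 0 0 0" --pt "1 0 0 1 0 0 0" --pt "1 0 0 0.5 0 0 0" --pt "1 0 0 0 0 0 0"

```text
time: 3.43
position: [0.5115, 0.0591, 0.2344]
orientation: [-3.136, 0.0, 1.546]
ft_force: [-0.8, 0.2, -0.2]
grip_width: 0.0852
finger_force: 0.0
```

Run:
```python
from h import *
from plant import manip
import pickle
s,T=cur();w=manip.snapshot("wrist");cv2.imwrite("pics/w1.png",w["image"])
C=T@w["T_tool_cam"];w["R"]=C[:3,:3].T;w["t"]=-C[:3,:3].T@C[:3,3];pickle.dump(w,open("w1.pkl","wb"))
print(s["time"],s["position"],np.degrees(s["orientation"]),s["joint_positions"])
tr=mk([.5101,.0035,.004],-91.5,0)
loc=np.array([[-.09,.032,.052,1],[.09,.032,.052,1],[.09,-.032,.052,1],[-.09,-.032,.052,1]])
print("pred tray rim px",proj(w,(tr@loc.T).T[:,:3]))
print("pred mat px",proj(w,[[.5599,.1568,.004],[.5751,-.0887,.004],[.4487,-.0955,.004],[.4348,.1495,.004]]))
```

```text
3.4333 [0.5115 0.0591 0.2344] [-179.6636    0.0244   88.5706] [ 0.0489 -0.1374  1.5784  0.      1.7065  0.0738]
pred tray rim px [[363.2228 188.6836]
 [354.5886 390.4756]
 [282.6925 389.9892]
 [275.9012 188.3587]]
pred mat px [[375.4118 100.7332]
 [383.8376 354.556 ]
 [262.5616 362.0368]
 [225.2275 113.9795]]
```

View pics/w1.png

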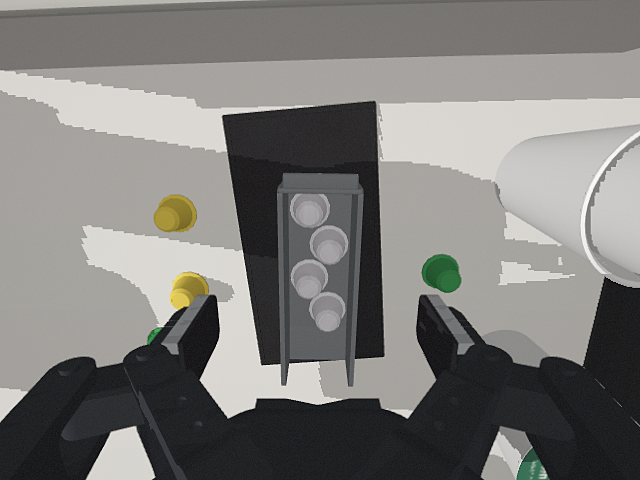

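The wrist view agrees with the estimate: tray back rim at (278–362, 188) and open end at (284–351, 385), within about 5 px of prediction. Next I descend and grip.

drive_tool --pt "1 0 0 0.95 0 0 0" --pt "1 0 0 0.95 0 0 0" --pt "1 0 0 0.95 0 0 0" --pt "1 0 0 0.95 0 0 0" --pt "1 0 0 0.95 0 0 0" --grip_force 30

```text
time: 3.9
position: [0.5132, 0.0596, 0.1441]
orientation: [3.139, -0.0, 1.547]
ft_force: [0.1, 0.2, -0.1]
grip_width: 0.0854
finger_force: 0.0
```

drive_tool --pt "1 0 0 0.9 0 0 0" --pt "1 0 0 0.9 0 0 0" --pt "1 0 0 0.7 0 0 0" --pt "0.5 0 0 0 0 0 0" --pt "0.5 0 0 0 0 0 0"

```text
time: 4.32
position: [0.5127, 0.0595, 0.0937]
orientation: [3.141, -0.0, 1.546]
ft_force: [1.6, -0.2, -0.5]
grip_width: 0.0646
finger_force: 0.0
```

drive_tool --pt "0.3 0 0 0 0 0 0" --pt "0.3 0 0 0 0 0 0" --pt "0.3 0 0 0 0 0 0" --pt "0.3 0 0 0 0 0 0" --pt "0.3 0 0 0 0 0 0"

```text
time: 4.73
position: [0.5131, 0.0593, 0.0941]
orientation: [3.14, -0.0, 1.546]
ft_force: [-0.4, 0.5, 3.6]
grip_width: 0.0636
finger_force: 33.9
```

drive_tool --pt "-0.2 0 0 0 0 0 0" --pt "-0.2 0 0 0 0 0 0" --pt "-0.2 0 0 -0.3 0 0 0" --pt "-0.2 0 0 -0.6 0 0 0" --pt "-0.2 0 0 -0.9 0 0 0" --grip_force 80

```text
time: 5.15
position: [0.5112, 0.0591, 0.1274]
orientation: [-3.137, 0.0, 1.546]
ft_force: [0.4, -0.7, -2.4]
grip_width: 0.0629
finger_force: 87.6
```

drive_tool --pt "-0.2 0 0 -0.9 0 0 0" --pt "-0.2 0 0 -0.9 0 0 0" --pt "-0.2 0 0 -0.9 0 0 0" --pt "-0.2 0 0 -0.9 0 0 0" --pt "-0.2 0 0 -0.9 0 0 0"

```text
time: 5.57
position: [0.5122, 0.0591, 0.2202]
orientation: [-3.141, 0.0, 1.546]
ft_force: [-0.7, 0.3, -2.6]
grip_width: 0.0628
finger_force: 87.6
```

drive_tool --pt "-0.2 0 0 -0.9 0 0 0" --pt "-0.2 0 0 -0.9 0 0 0" --pt "-0.2 0 0 -0.6 0 0 0" --pt "-0.2 0 0 -0.2 0 0 0" --pt "-0.2 0 0 0 0 0 0"

```text
time: 5.98
position: [0.5128, 0.0592, 0.2722]
orientation: [3.14, -0.0, 1.546]
ft_force: [-0.7, -1.2, -2.0]
grip_width: 0.0625
finger_force: 87.8
```

```bash
cat >> h.py <<'E'
TT=tool_in_tray(-.056,0,.090)
def pour(s,pitch,h=.004,q=None):
    """TCP pose: lip s past sill along tray underside, underside h above sill"""
    q=np.load("box.npy") if q is None else q
    B=mk([q[0],q[1],0],q[2],0); t=np.radians(pitch)
    ux=np.array([np.cos(t),0,-np.sin(t)]);uz=np.array([np.sin(t),0,np.cos(t)])
    o=np.array([-.076,0,.139])+(s-.09)*ux+h*uz
    L=np.eye(4);L[:3,:3]=Ro.from_euler("y",t).as_matrix();L[:3,3]=o
    return B@L@TT
E
python3 - <<'E'
from h import *
s,T=cur();print(s["position"],s["ft_force"],s["finger_force"],s["time"])
A=pour(-.05,15,.012);print(A[:3,3],pour(.07,15)[:3,3],pour(.07,47)[:3,3])
for n in(15,):print(rows(T,A,n))
E
```

```text
[0.5128 0.0592 0.2722] [-0.731  -1.1767 -2.0422] 87.81809091567993 5.9833
[ 0.5346 -0.0447  0.2883] [ 0.5076 -0.1553  0.2495] [ 0.4919 -0.2194  0.2587]
[-0.327   0.1163 -0.0937 -0.0006  0.0055  0.0045]
```

drive_tool --pt "-0.2 -0.33 0.12 -0.09 0 0.0055 0.0045" --pt "-0.2 -0.33 0.12 -0.09 0 0.0055 0.0045" --pt "-0.2 -0.33 0.12 -0.09 0 0.0055 0.0045" --pt "-0.2 -0.33 0.12 -0.09 0 0.0055 0.0045" --pt "-0.2 -0.33 0.12 -0.09 0 0.0055 0.0045"

```text
time: 6.4
position: [0.5229, 0.0241, 0.2783]
orientation: [-3.137, -0.088, 1.473]
ft_force: [0.1, 0.2, -3.0]
grip_width: 0.0628
finger_force: 87.7
```

drive_tool --pt "-0.2 -0.33 0.12 -0.09 0 0.0055 0.0045" --pt "-0.2 -0.33 0.12 -0.09 0 0.0055 0.0045" --pt "-0.2 -0.33 0.12 -0.09 0 0.0055 0.0045" --pt "-0.2 -0.33 0.12 -0.09 0 0.0055 0.0045" --pt "-0.2 -0.33 0.12 -0.09 0 0.0055 0.0045"

```text
time: 6.82
position: [0.5306, -0.0106, 0.2837]
orientation: [-3.129, -0.174, 1.402]
ft_force: [-0.3, -0.2, -1.8]
grip_width: 0.0624
finger_force: 87.7
```

drive_tool --pt "-0.2 -0.33 0.12 -0.09 0 0.0055 0.0045" --pt "-0.2 -0.33 0.12 -0.09 0 0.0055 0.0045" --pt "-0.2 -0.33 0.12 -0.09 0 0.0055 0.0045" --pt "-0.2 -0.33 0.12 -0.09 0 0.0055 0.0045" --pt "-0.2 -0.33 0.12 -0.09 0 0.0055 0.0045"

```text
time: 7.23
position: [0.5358, -0.0462, 0.2854]
orientation: [-3.113, -0.259, 1.328]
ft_force: [-0.7, 0.2, -2.3]
grip_width: 0.0631
finger_force: 87.7
```

Run:
```python
from h import *
from plant import manip
s,T=cur();print(s["time"],T[:3,3],np.degrees(s["orientation"]),s["joint_positions"])
t=manip.snapshot("top");sd=manip.snapshot("side")
q=np.load("box.npy")
tr=T@np.linalg.inv(TT)
loc=np.array([[-.09,.032,.052,1],[.09,.032,.052,1],[.09,-.032,.052,1],[.09,0,.005,1]])
off=lambda p:((p-[270,190])*4).round()
print("tray pred top",(proj(t,(tr@loc.T).T[:,:3])-[230,200])*3, "side",(proj(sd,(tr@loc.T).T[:,:3])-[270,160])*3)
# sill corners, mouth corners
B=mk([q[0],q[1],0],q[2],0)
m=np.array([[-.076,.046,.139,1],[-.076,-.046,.139,1],[-.011,.046,.204,1],[-.011,-.046,.204,1]])
mw=(B@m.T).T[:,:3];print("mouth top",(proj(t,mw)-[230,200])*3,"side",(proj(sd,mw)-[270,160])*3)
a=cv2.resize(t["image"][200:320,230:460],None,fx=3,fy=3,interpolation=cv2.INTER_CUBIC)
b=cv2.resize(sd["image"][160:300,270:430],None,fx=3,fy=3,interpolation=cv2.INTER_CUBIC)
cv2.imwrite("pics/t2.png",a);cv2.imwrite("pics/s2.png",b)
print("back error to plan",rows(T,pour(-.05,15,.012),1))
```

```text
7.2333 [ 0.5358 -0.0462  0.2854] [-178.3653  -14.8285   76.068 ] [-0.2774 -0.0769  1.448   0.2647  1.801   0.0188]
tray pred top [[ 22.4568  18.3442]
 [327.7773  91.5917]
 [305.0727 200.6147]
 [292.6999 146.356 ]] side [[ 71.7249 157.8296]
 [183.127  127.7625]
 [278.0323 139.3919]
 [223.8453 205.5467]]
mouth top [[374.2038  87.3301]
 [343.2212 233.3277]
 [492.9813 103.4378]
 [460.4906 258.9962]] side [[177.4364 206.7077]
 [306.4417 228.5706]
 [211.0826  87.5355]
 [337.6069 105.495 ]]
back error to plan [ 0.0949 -0.0811 -0.1179 -0.0088  0.0009 -0.0011]
```

View pics/t2.png

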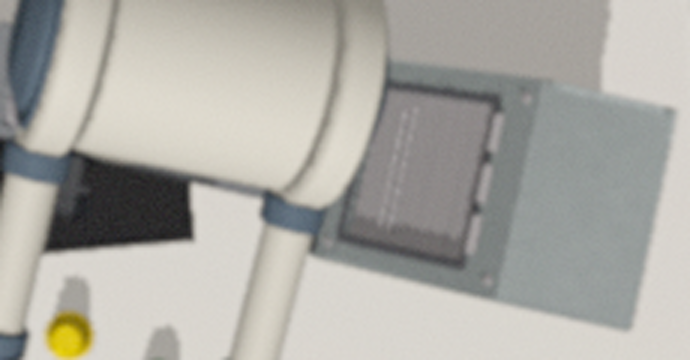

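View pics/s2.png

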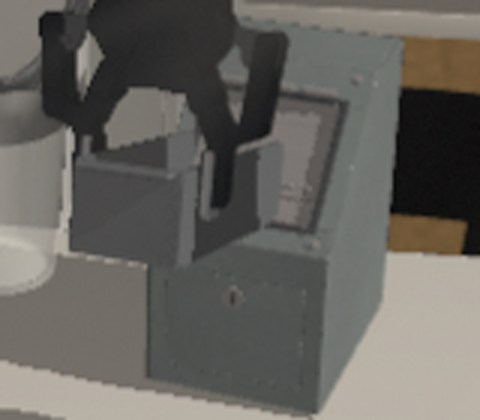

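The top view shows the shut flap's frame at (338–500, 83–265). The side view shows the tray's pouring end in front of the mouth, with its rim corner at (280,140). Both match prediction within about 2 px, so I'll insert now.

Run:
```python
from h import *
s,T=cur();A=pour(.02,16,.006);Bq=pour(.07,16,.005)
print(rows(T,A,8),rows(A,Bq,10));print(A[:3,3],Bq[:3,3])
```

```text
[-0.4311 -0.0093  0.0059 -0.0011  0.0009 -0.0002] [-0.25   0.     0.005  0.     0.     0.   ]
[ 0.5184 -0.111   0.266 ] [ 0.5071 -0.1574  0.2513]
```

drive_tool --pt "-0.2 -0.43 -0.01 0.01 -0.001 0.001 0" --pt "-0.2 -0.43 -0.01 0.01 -0.001 0.001 0" --pt "-0.2 -0.43 -0.01 0.01 -0.001 0.001 0" --pt "-0.2 -0.43 -0.01 0.01 -0.001 0.001 0" --pt "-0.2 -0.43 -0.01 0.01 -0.001 0.001 0"

```text
time: 7.75
position: [0.5245, -0.0861, 0.273]
orientation: [-3.129, -0.273, 1.329]
ft_force: [0.0, 0.2, -2.5]
grip_width: 0.0627
finger_force: 87.7
```

drive_tool --pt "-0.2 -0.43 -0.01 0 -0.001 0.001 0" --pt "-0.2 -0.43 -0.01 0 -0.001 0.001 0" --pt "-0.2 -0.4 -0.01 0 -0.001 0.001 0" --pt "-0.2 0 0 0 0 0 0"

```text
time: 8.08
position: [0.518, -0.1101, 0.2659]
orientation: [-3.138, -0.282, 1.327]
ft_force: [1.0, 0.7, -1.5]
grip_width: 0.063
finger_force: 87.7
```

Run:
```python
from h import *
s,T=cur();A=pour(.02,16,.006);Bq=pour(.07,16,.005)
print(rows(T,A,1),rows(T,Bq,10),s["ft_force"],s["moment"])
```

```text
[-0.0341  0.0281 -0.0181 -0.0008 -0.001  -0.0013] [-0.2534  0.0034  0.0028 -0.0001 -0.0001 -0.0001] [ 1.0496  0.6627 -1.5085] [-0.122  -0.0225  0.0097]
```

drive_tool --pt "-0.2 -0.25 0 0 0 0 0" --pt "-0.2 -0.25 0 0 0 0 0" --pt "-0.2 -0.25 0 0 0 0 0" --pt "-0.2 -0.25 0 0 0 0 0"

```text
time: 8.42
position: [0.5139, -0.1275, 0.2608]
orientation: [-3.138, -0.283, 1.329]
ft_force: [0.3, 2.0, -1.9]
grip_width: 0.0628
finger_force: 87.8
```

drive_tool --pt "-0.2 -0.25 0 0 0 0 0" --pt "-0.2 -0.25 0 0 0 0 0" --pt "-0.2 -0.25 0 0 0 0 0"

```text
time: 8.67
position: [0.5103, -0.1416, 0.2564]
orientation: [-3.138, -0.283, 1.329]
ft_force: [-0.0, 2.6, -2.2]
grip_width: 0.0633
finger_force: 87.6
```

drive_tool --pt "-0.2 -0.25 0 0 0 0 0" --pt "-0.2 -0.25 0 0 0 0 0" --pt "-0.2 -0.25 0 0 0 0 0" --pt "-0.2 0 0 0 0 0 0"

```text
time: 9.0
position: [0.5071, -0.1553, 0.2526]
orientation: [-3.139, -0.284, 1.33]
ft_force: [3.3, 6.4, -1.9]
grip_width: 0.0631
finger_force: 87.5
```

Run:
```python
from h import *
from plant import manip
s,T=cur();Bq=pour(.07,16,.005);C=pour(.072,48,.005)
print(rows(T,Bq,1),rows(T,C,10),s["ft_force"],s["moment"],s["joint_positions"])
sd=manip.snapshot("side")
tr=T@np.linalg.inv(TT);loc=np.array([[-.09,-.032,.052,1],[-.09,-.032,0,1],[.02,-.032,.052,1],[.02,-.032,0,1]])
print((proj(sd,(tr@loc.T).T[:,:3])-[290,160])*5)
cv2.imwrite("pics/s3.png",cv2.resize(sd["image"][160:270,290:420],None,fx=5,fy=5,interpolation=cv2.INTER_CUBIC))
```

```text
[-0.1165  0.0235  0.0354 -0.0007 -0.0015 -0.0004] [-0.2925  0.0024 -0.2018 -0.0001  0.0176 -0.0001] [ 3.274   6.4429 -1.8816] [ 0.9183 -0.4446  0.2579] [-0.4994 -0.0729  1.5052  0.2799  1.7781 -0.2102]
[[315.5987 257.6549]
 [298.3342 399.9941]
 [395.0813 235.1269]
 [378.8824 363.2595]]
```

View pics/s3.png

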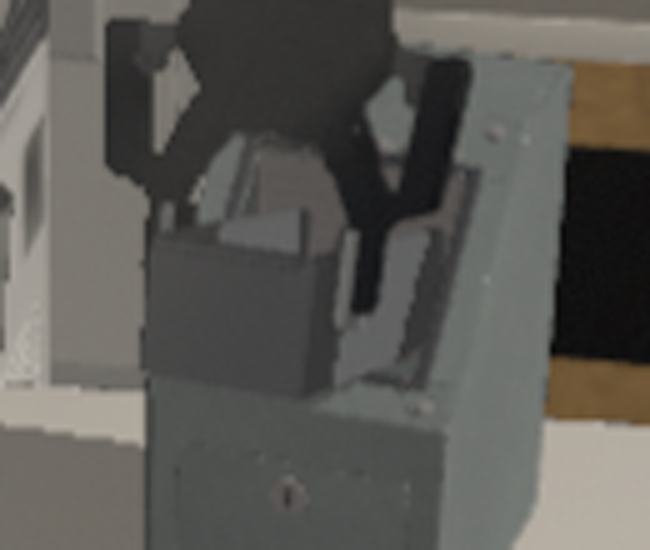

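The tray's nose is in the mouth, with its right wall meeting the sill near (345,385) and room on the right. The force matches the flap spring. Tilting now.

drive_tool --pt "-0.2 -0.29 0 -0.2 0 0.0176 0" --pt "-0.2 -0.29 0 -0.2 0 0.0176 0" --pt "-0.2 -0.29 0 -0.2 0 0.0176 0" --pt "-0.2 -0.29 0 -0.2 0 0.0176 0" --pt "-0.2 -0.29 0 -0.2 0 0.0176 0"

```text
time: 9.47
position: [0.4988, -0.1888, 0.2605]
orientation: [-3.14, -0.562, 1.329]
ft_force: [1.1, 4.3, -1.7]
grip_width: 0.0629
finger_force: 87.9
```

drive_tool --pt "-0.2 -0.29 0 -0.2 0 0.0176 0" --pt "-0.2 -0.29 0 -0.2 0 0.0176 0" --pt "-0.2 -0.29 0 -0.2 0 0.0176 0" --pt "-0.2 -0.29 0 -0.2 0 0.0176 0" --pt "-0.2 -0.29 0 -0.2 0 0.0176 0"

```text
time: 9.88
position: [0.4902, -0.2235, 0.2577]
orientation: [-3.138, -0.837, 1.327]
ft_force: [-0.2, 2.6, -0.8]
grip_width: 0.0629
finger_force: 88.0
```

drive_tool --pt "-0.2 0 0 0 0 0 0" --pt "-0.2 0 0 0 0 0 0" --pt "-0.2 0 0 0 0 0 0" --pt "-0.2 0 0 0 0 0 0" --pt "-0.2 0 0 0 0 0 0"

```text
time: 10.3
position: [0.4905, -0.2222, 0.2581]
orientation: [-3.138, -0.834, 1.328]
ft_force: [-0.0, 3.3, -2.3]
grip_width: 0.0632
finger_force: 88.1
```

Run:
```python
from h import *
from plant import manip
s,T=cur();C=pour(.072,48,.005)
print(rows(T,C,1),s["ft_force"],s["moment"],s["joint_positions"],np.degrees(s["orientation"]))
w=manip.snapshot("wrist");sd=manip.snapshot("side");cv2.imwrite("pics/s4f.png",sd["image"])
a=cv2.resize(w["image"],(480,360));b=cv2.resize(sd["image"][150:280,300:410],(305,360),interpolation=cv2.INTER_CUBIC)
cv2.imwrite("pics/w4.png",np.hstack([a,b]))
```

```text
[-0.0586  0.034  -0.024  -0.0003  0.0013 -0.0006] [-0.0312  3.2677 -2.2701] [0.0116 0.0568 0.049 ] [-0.8081  0.1258  1.4301  0.7524  1.9927 -0.3925] [-179.8109  -47.7706   76.0967]
```

View pics/w4.png

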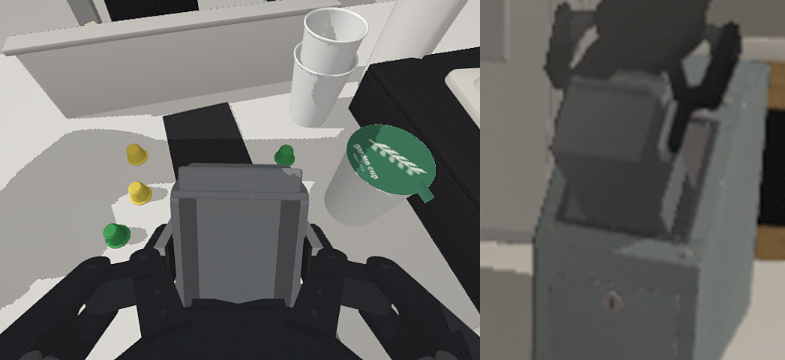

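The wrist view shows the rear of the tray empty, and the side view shows the tray steep in the mouth. I'll tilt a little more and wait so the last capsules run out.

drive_tool --pt "-0.2 -0.1 0 -0.05 0 0.007 0" --pt "-0.2 -0.1 0 -0.05 0 0.007 0" --pt "-0.2 0 0 0 0 0 0" --pt "-0.2 0 0 0 0 0 0" --pt "-0.2 0 0 0 0 0 0"

```text
time: 10.82
position: [0.4894, -0.227, 0.2556]
orientation: [-3.136, -0.879, 1.325]
ft_force: [0.9, 2.1, -3.3]
grip_width: 0.0627
finger_force: 88.0
```

drive_tool --pt "-0.2 0 0 0 0 0 0" --pt "-0.2 0 0 0 0 0 0" --pt "-0.2 0 0 0 0 0 0" --pt "-0.2 0 0 0 0 0 0" --pt "-0.2 0 0 0 0 0 0"

```text
time: 11.23
position: [0.4894, -0.2267, 0.2558]
orientation: [-3.137, -0.879, 1.326]
ft_force: [0.4, 2.4, -2.5]
grip_width: 0.0628
finger_force: 88.0
```

drive_tool --pt "-0.2 0 0 0 0 0 0" --pt "-0.2 0 0 0 0 0 0" --pt "-0.2 0 0 0 0 0 0" --pt "-0.2 0 0 0 0 0 0" --pt "-0.2 0 0 0 0 0 0"

```text
time: 11.65
position: [0.4894, -0.2268, 0.2559]
orientation: [-3.137, -0.879, 1.326]
ft_force: [0.8, 1.4, -3.3]
grip_width: 0.0631
finger_force: 88.0
```

Run:
```python
from h import *
from plant import manip
s,T=cur()
print(s["time"],rows(T,pour(.072,50,.005),1),s["ft_force"],s["moment"],np.degrees(s["orientation"]))
# draw back along tray x at 50 deg
print(rows(T,pour(.0,50,.006),12),pour(-.03,50,.006)[:3,3])
for n in("side","top"):
    m=manip.snapshot(n);cv2.imwrite(f"pics/{n}5.png",m["image"])
```

```text
11.65 [ 0.0169  0.0363 -0.0471 -0.0002 -0.0021 -0.0011] [ 0.8491  1.4206 -3.2583] [-0.1123  0.0561  0.0478] [-179.7251  -50.3753   75.9671]
[ 0.3014  0.0025 -0.007  -0.     -0.0002 -0.0001] [ 0.5053 -0.1645  0.3355]
```

drive_tool --pt "-0.2 0.3 0 0.2 0 -0.0176 0" --pt "-0.2 0.3 0 0.2 0 -0.0176 0" --pt "-0.2 0.3 0 0.2 0 -0.0176 0" --pt "-0.2 0.3 0 0.2 0 -0.0176 0" --pt "-0.2 0.3 0 0.2 0 -0.0176 0"

```text
time: 12.17
position: [0.4979, -0.192, 0.2625]
orientation: [-3.138, -0.601, 1.328]
ft_force: [0.4, 3.3, -4.2]
grip_width: 0.063
finger_force: 88.0
```

drive_tool --pt "-0.2 0.3 0 0.2 0 -0.0176 0" --pt "-0.2 0.3 0 0.2 0 -0.0176 0" --pt "-0.2 0.3 0 0.2 0 -0.0176 0" --pt "-0.2 0.3 0 0.2 0 -0.0176 0" --pt "-0.2 0.3 0 0.2 0 -0.0176 0"

```text
time: 12.58
position: [0.5065, -0.1563, 0.2588]
orientation: [-3.138, -0.327, 1.33]
ft_force: [1.1, 5.8, -4.6]
grip_width: 0.0626
finger_force: 88.5
```

Run:
```python
from h import *
s,T=cur()
print(s["time"],rows(T,pour(.068,18,.006),1),s["ft_force"])
print(rows(T,pour(.0,18,.008),12),rows(T,pour(-.06,18,.012),20))
```

```text
12.5833 [-0.2264  0.0412  0.1532 -0.001  -0.004  -0.0004] [ 1.0539  5.7814 -4.5708]
[ 0.2646  0.0032  0.0065 -0.0001 -0.0003 -0.    ] [ 0.3088  0.0018 -0.0052 -0.     -0.0002 -0.    ]
```

drive_tool --pt "-0.2 0.3 0 0 0 0 0" --pt "-0.2 0.3 0 0 0 0 0" --pt "-0.2 0.3 0 0 0 0 0" --pt "-0.2 0.3 0 0 0 0 0" --pt "-0.2 0.3 0 0 0 0 0"

```text
time: 13.0
position: [0.5134, -0.1301, 0.2691]
orientation: [-3.14, -0.326, 1.328]
ft_force: [0.2, 0.9, 0.4]
grip_width: 0.0628
finger_force: 89.1
```

drive_tool --pt "-0.2 0.3 0 0 0 0 0" --pt "-0.2 0.3 0 0 0 0 0" --pt "-0.2 0.3 0 0 0 0 0" --pt "-0.2 0.3 0 0 0 0 0" --pt "-0.2 0.3 0 0 0 0 0"

```text
time: 13.42
position: [0.5201, -0.1022, 0.2781]
orientation: [-3.138, -0.326, 1.328]
ft_force: [-0.6, 0.8, -2.0]
grip_width: 0.0631
finger_force: 89.2
```

drive_tool --pt "-0.2 0.4 0 0 0 0 0" --pt "-0.2 0.4 0 0 0 0 0" --pt "-0.2 0.4 0 0 0 0 0" --pt "-0.2 0.4 0 0 0 0 0" --pt "-0.2 0.4 0 0 0 0 0"

```text
time: 13.83
position: [0.5293, -0.0649, 0.2912]
orientation: [-3.138, -0.326, 1.329]
ft_force: [0.9, -0.0, -2.5]
grip_width: 0.0627
finger_force: 89.2
```

drive_tool --pt "-0.2 0.5 0 0 0 0 0" --pt "-0.2 0.5 0 0 0 0 0" --pt "-0.2 0.5 0 0 0 0 0" --pt "-0.2 0.5 0 0 0 0 0" --pt "-0.2 0 0 0 0 0 0"

```text
time: 14.25
position: [0.5386, -0.0271, 0.3049]
orientation: [-3.14, -0.327, 1.331]
ft_force: [0.1, 0.3, -0.6]
grip_width: 0.063
finger_force: 89.2
```

Run:
```python
from h import *
from plant import manip
F=[]
for i in range(6):
    sd=manip.snapshot("side");F.append(manip.get_state()["ft_force"])
t=manip.snapshot("top")
print(np.mean(F,0))
s,T=cur();print(s["time"],s["position"],np.degrees(s["orientation"]))
a=cv2.resize(sd["image"][160:300,270:430],(400,350),interpolation=cv2.INTER_CUBIC)
b=cv2.resize(t["image"][200:330,260:460],(400,260),interpolation=cv2.INTER_CUBIC)
b=np.vstack([b,np.zeros((90,400,3),np.uint8)])
cv2.imwrite("pics/st6.png",np.hstack([a,b]))
# plan: over mat, tray level yaw -86.6
q=(.5046,.0305)
H=mk([q[0],q[1],.09],-86.6,0)@TT
print("to hover",rows(T,H,16),H[:3,3])
```

```text
[ 0.0922 -0.3329 -1.6353]
14.6 [ 0.5381 -0.0294  0.3035] [-179.7873  -18.6879   76.0708]
to hover [ 0.2792 -0.1573  0.4414  0.0009 -0.0065 -0.006 ] [0.5013 0.0864 0.18  ]
```

View pics/st6.png

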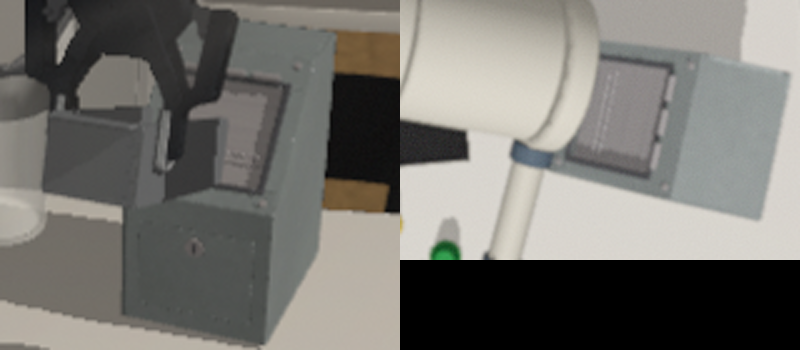

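The side and top views show the flap shut flush (the mouth at about (230,130) and (620,115)). The tray is withdrawn, and the wrist load dropped from about 2.4 N to 1.6 N, which fits four capsules gone. Next I return the tray to the mat.

drive_tool --pt "-0.2 0.28 -0.16 0.44 0.001 -0.0065 -0.006" --pt "-0.2 0.28 -0.16 0.44 0.001 -0.0065 -0.006" --pt "-0.2 0.28 -0.16 0.44 0.001 -0.0065 -0.006" --pt "-0.2 0.28 -0.16 0.44 0.001 -0.0065 -0.006" --pt "-0.2 0.28 -0.16 0.44 0.001 -0.0065 -0.006"

```text
time: 15.02
position: [0.5304, 0.0132, 0.2688]
orientation: [3.134, -0.222, 1.427]
ft_force: [0.7, 0.0, -1.7]
grip_width: 0.0627
finger_force: 89.1
```

drive_tool --pt "-0.2 0.28 -0.16 0.44 0.001 -0.0065 -0.006" --pt "-0.2 0.28 -0.16 0.44 0.001 -0.0065 -0.006" --pt "-0.2 0.28 -0.16 0.44 0.001 -0.0065 -0.006" --pt "-0.2 0.28 -0.16 0.44 0.001 -0.0065 -0.006" --pt "-0.2 0.28 -0.16 0.44 0.001 -0.0065 -0.006"

```text
time: 15.43
position: [0.5186, 0.0505, 0.2303]
orientation: [3.133, -0.119, 1.523]
ft_force: [0.6, 0.1, -1.5]
grip_width: 0.0628
finger_force: 89.1
```

drive_tool --pt "-0.2 0.28 -0.16 0.44 0.001 -0.0065 -0.006" --pt "-0.2 0.28 -0.16 0.44 0.001 -0.0065 -0.006" --pt "-0.2 0.28 -0.16 0.44 0.001 -0.0065 -0.006" --pt "-0.2 0.28 -0.16 0.44 0.001 -0.0065 -0.006" --pt "-0.2 0.28 -0.16 0.44 0.001 -0.0065 -0.006"

```text
time: 15.85
position: [0.5032, 0.0819, 0.1886]
orientation: [-3.14, -0.016, 1.617]
ft_force: [0.7, 0.1, -2.1]
grip_width: 0.0629
finger_force: 89.1
```

drive_tool --pt "-0.2 0.28 -0.16 0.44 0.001 -0.0065 -0.006" --pt "-0.2 0 0 0 0 0 0" --pt "-0.2 0 0 0 0 0 0"

```text
time: 16.1
position: [0.4996, 0.0874, 0.18]
orientation: [-3.136, 0.002, 1.635]
ft_force: [-0.3, -0.1, -1.1]
grip_width: 0.0628
finger_force: 89.1
```

Run:
```python
from h import *
s,T=cur();print(s["time"],T[:3,3],np.degrees(s["orientation"]))
print(rows(T,mk([.5046,.0305,.02],-86.6,0)@TT,6))
```

```text
16.1 [0.4996 0.0874 0.18  ] [-179.7006    0.1285   93.6904]
[-0.0083  0.0152  0.5833 -0.0003  0.0001  0.0003]
```

drive_tool --pt "-0.2 -0.01 0.015 0.58 0 0 0" --pt "-0.2 -0.01 0.015 0.58 0 0 0" --pt "-0.2 -0.01 0.015 0.58 0 0 0" --pt "-0.2 -0.01 0.015 0.58 0 0 0" --pt "-0.2 -0.01 0.015 0.58 0 0 0"

```text
time: 16.52
position: [0.5012, 0.0854, 0.1209]
orientation: [-3.137, 0.002, 1.633]
ft_force: [-0.1, -0.8, -1.5]
grip_width: 0.0628
finger_force: 89.1
```

drive_tool --pt "-0.2 -0.01 0.01 0.5 0 0 0" --pt "-0.2 0 0 0.2 0 0 0" --pt "-0.2 0 0 0.2 0 0 0" --pt "-0.2 0 0 0.1 0 0 0" --pt "-0.2 0 0 0 0 0 0"

```text
time: 16.93
position: [0.5015, 0.0856, 0.1026]
orientation: [-3.138, 0.002, 1.634]
ft_force: [-0.3, 0.4, -1.6]
grip_width: 0.0624
finger_force: 89.1
```

drive_tool --pt "-0.2 0 0 0.12 0 0 0" --pt "-0.2 0 0 0.12 0 0 0" --pt "-0.2 0 0 0.12 0 0 0" --pt "-0.2 0 0 0 0 0 0"

```text
time: 17.27
position: [0.5013, 0.0856, 0.0951]
orientation: [-3.137, 0.002, 1.634]
ft_force: [-0.5, -0.2, -1.0]
grip_width: 0.0629
finger_force: 89.1
```

drive_tool --pt "-0.2 0 0 0.04 0 0 0" --pt "-0.2 0 0 0.03 0 0 0" --pt "-0.2 0 0 0 0 0 0"

```text
time: 17.52
position: [0.5016, 0.0856, 0.0945]
orientation: [-3.138, 0.002, 1.634]
ft_force: [-0.0, -0.2, 0.4]
grip_width: 0.0626
finger_force: 89.4
```

drive_tool --pt "0.6 0 0 0 0 0 0" --pt "0.8 0 0 0 0 0 0" --pt "1 0 0 0 0 0 0" --pt "1 0 0 0 0 0 0" --pt "1 0 0 0 0 0 0"

```text
time: 17.93
position: [0.5016, 0.0856, 0.0942]
orientation: [-3.138, 0.002, 1.634]
ft_force: [0.1, -0.3, -0.5]
grip_width: 0.0853
finger_force: 0.0
```

drive_tool --pt "1 0 0 0 0 0 0" --pt "1 0 0 -0.2 0 0 0" --pt "1 0 0 -0.5 0 0 0" --pt "1 0 0 -0.8 0 0 0" --pt "1 0 0 -0.9 0 0 0"

```text
time: 18.35
position: [0.5013, 0.0857, 0.1427]
orientation: [-3.136, 0.002, 1.634]
ft_force: [0.1, 0.5, -0.4]
grip_width: 0.0854
finger_force: 0.0
```

drive_tool --pt "1 0 0 -0.9 0 0 0" --pt "1 0 0 -0.9 0 0 0" --pt "1 0 0 -0.9 0 0 0" --pt "1 0 0 -0.9 0 0 0" --pt "1 0 0 -0.9 0 0 0"

```text
time: 18.77
position: [0.502, 0.0859, 0.2343]
orientation: [-3.139, 0.002, 1.634]
ft_force: [0.0, -0.0, -0.6]
grip_width: 0.0855
finger_force: 0.0
```

drive_tool --pt "1 0 0 -0.5 0 0 0" --pt "1 0 0 0 0 0 0" --pt "1 0 0 0 0 0 0"

```text
time: 19.02
position: [0.5022, 0.0859, 0.2427]
orientation: [-3.139, 0.002, 1.634]
ft_force: [0.3, -0.5, -0.7]
grip_width: 0.0854
finger_force: 0.0
```

Run:
```python
from h import *
from plant import manip
s,T=cur();w=manip.snapshot("wrist")
C=T@w["T_tool_cam"];w["R"]=C[:3,:3].T;w["t"]=-C[:3,:3].T@C[:3,3]
tr=mk([.5046,.0305,.004],-86.6,0)
loc=np.array([[-.09,.032,.052,1],[.09,.032,.052,1],[.09,-.032,.052,1],[-.09,-.032,.052,1]])
print(s["time"],s["position"]);print("ideal rim",proj(w,(tr@loc.T).T[:,:3]))
cv2.imwrite("pics/w7.png",w["image"])
```

```text
19.0167 [0.5022 0.0859 0.2427]
ideal rim [[359.9244 186.5728]
 [351.5419 383.3935]
 [281.5008 382.9297]
 [275.2648 186.0819]]
```

View pics/w7.png

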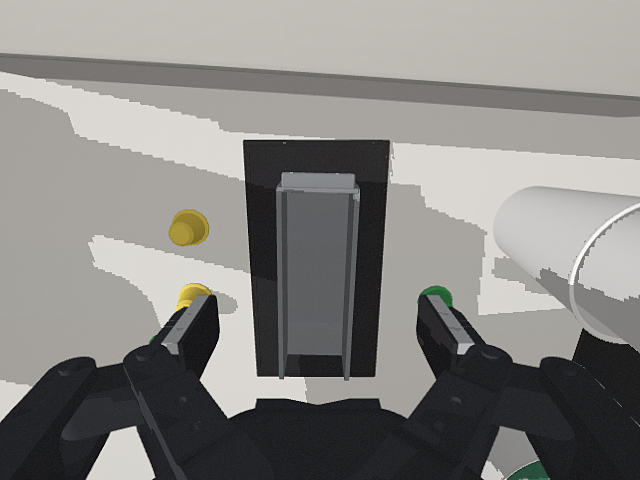

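The tray is empty and lies flat on the middle of the mat, aligned with it, with its rim at (277–358, 188) to (282–349, 380). The bystanders stand. Handing in.

```bash
python3 -c "
from plant import manip
print(manip.hand_in())"
```

```text
the job is handed in; nothing more can be done
None
```

The tray was emptied into the return box, the flap shut, and the tray is back flat on the middle of the mat; the job was handed in at about 19 s, though I inferred that all four capsules went in from the empty tray and lighter wrist load rather than seeing inside the box.

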